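# Set the cam quick-release on a hammer-row cradle

### The arm

A 6-joint arm with a two-finger parallel gripper is mounted at the origin on the work surface. World frame = base frame: x ahead of the robot, y to its left, z up, the work surface at z = 0. Lengths are in mm, angles in rad, forces in N, time in s.
With the tool pointing down it reaches from about 275 to 750 mm from the base axis. Payload 10.2 kg.
Tool frame: the origin (TCP) lies at the very end of the fingers, on their centre line; the grasp point (between the pads) lies 19 mm behind it (robot.grip_point_offset is the distance from the TCP to the grasp point, in mm); x points along the fingers, z is the direction in which the jaws open and shut, and the axes are right-handed (so a half turn about x gives the same grasp; the last joint's range is limited). The gripper opens to 88 mm and grips with 3 to 60 N. Pads are 18 mm wide; open, the fingers measure 123 mm over their backs; the gripper's body (75 mm by 187 mm) begins 45 mm behind the grasp point.
Start: joints at [1.051, 0.313, 1.498, -0, 1.331, -0.223], TCP at [153.555, 502.048, 238.72] pointing down, gripper open.
Joint ranges: [-2.94, 2.94], [-0.97, 2.17], [0.19, 2.56], [-1.23, 4.37], [0.02, 3.11], [-2.88, 2.88]. Speed limits (rad/s): [2.39, 2.39, 3.01, 3.14, 3.14, 3.14].

### API

Orientations are given as a unit quaternion [w, x, y, z].
In Python, from rig import monitor, camera, calibration, workorder, search_frame, trace, mark_of, robot gives the robot as it stands.
- The arm moves only by the shell command python3 -m crank 'ROWS'. ROWS is JSON, a list of rows, each an object of numbers: "hand": the opening, from 0 (shut) to 1 (fully open); "x", "y", "z": the shift along the tool's x, y, z in mm; "wx", "wy", "wz": the turn, a rotation vector about the tool's x, y, z in degrees. In form: [{"hand": .., "x": .., "y": .., "z": .., "wx": .., "wy": .., "wz": ..}, ...]. A call has 1 to 5 rows; each row is the pose to reach, as a shift and turn from the pose commanded when the call began, along the tool's axes at that moment; what a row does not reach only later rows make up. A row lasts 1/12 s, in which the tool goes at most 41.7 mm and 7.16 degrees, less where a joint would pass 70% of its speed; a pose out of reach is approached as far as the arm can. A call with a gripper value outside its range is refused whole. The fingers move at their own pace and stop on an object; the grip force is fixed at half the most. Time passes only in rows, so rows that repeat a pose let the fingers close. It gives the time, the measured TCP pose, the force and the opening at its end, in the units of the state.
- monitor.get_obs(): the state, without advancing time (a new reading comes with each control period).
- camera(name): name is "scene" or "top" or "wrist"; returns the picture (420x560x3 uint8, red, green, blue); there is no depth.
- calibration(name): a dict with "fx", "fy", "cx", "cy" (pixels), "D" ([k1, k2, p1, p2, k3] as OpenCV has them; the pictures are not rectified), "T" (4x4, takes a point from camera to world coordinates); the wrist camera has in their place "mount" (4x4, takes a point from camera to tool coordinates, whose origin is the TCP and whose axes are the tool frame's). Camera axes: x right, y down, z forward; pixel columns grow to the right and rows downward; lengths in mm; the calibration is good to about 2 mm. A picture is of the moment at which its call begins: read the wrist's pose just before it. calibration takes no time and is no camera call.
- workorder.hand_in(): hands the job in, once; it reports no verdict.
Trained networks look in the newest picture that a camera, given by its name, has taken for a name from the list of things; names that differ only in an ending like _2 or _b are one class to them, and where a whole thing is asked for, a point or a joint stands for the part that bears it (a point fixed in the world has none). Each returns a list of dicts, best first, with "score" (0 to 1); they miss things now and then, are a little off and sometimes report something else, mostly with a low value. They report only what shows in the picture. A call takes as long as a camera call.
- search_frame(camera, target): "bbox" ([left, top, width, height] as shares, 0 to 1, of the picture: columns of its width, rows of its height, round what is visible of it).
- trace(camera, target): "region" (420x560 bool, what is visible of it) and "bbox" ([left, top, width, height] as shares, 0 to 1, of the picture: columns of its width, rows of its height, round what is visible of it).
- mark_of(camera, target): "centre" ([row, column] as shares, 0 to 1, of the picture: columns of its width, rows of its height: a listed point, or the origin of a listed thing).
The state is a dict: "t": time; "joint_positions": joint angles; "qvel": joint speeds; "effort": joint torques, N m; "tcp_pos": TCP position; "orientation": TCP orientation; "contact_force": force on the tool from outside, world axes, zero at the start; "moment": the same for the moment, N m; "finger_gap": finger opening in mm.
Only numpy, scipy, OpenCV 4.12 (cv2) and the standard library are available. Lean on these libraries where they do the work, as an engineer would, in place of code of your own. Each camera call takes 0.05 s, during which the arm holds its last target.

### The job

The row of piano hammer heads sits loose under the bar of its quick-release cradle. Flip the cam lever with the white porcelain ball up until it stands open, turn the wing nut clockwise until its white end points at the brass mark on the dial, then flip the lever fully down again so that the pad grips the row. Leave the row in its place and do not disturb the other things on the bench.

Things in the scene. Friction and masses are not known exactly. Their poses are not given: they have to be found in the camera images.
- clamp: Quick-release cradle, fixed: wooden base plate (clamp x -50 to 90, y -140 to 140, 20 mm high) with a steel beam along y, 24 mm wide, top 76 mm above the bench with the lever closed; it rises 4 mm per rad of lever, with dial and nut. Origin on the bench midway between the two studs; z up, y along the beam from nut end (-y) to lever end (+y), x across it, the way the hammer heads point.
- lever_pivot (a point): Hinge axis of the cam lever, on the stud at the +y end of the clamp (clamp frame 0, 105, 95 mm). The lever turns about the clamp's x axis.
- lever_knob (a point): Centre of the white porcelain ball (28 mm diameter) on the lever's end, 95 mm from the pivot; steel stem 12 mm thick. Closed: level with the pivot, outward along clamp +y, 95 mm above the bench, beyond the base plate. Open: above the pivot. Pinched from above, fingers either side along clamp x, it can be carried round the arc, the ball pivoting between the fingers.
- cam_lever (a joint): Cam lever angle in rad: 0 closed (lever level, pointing outward along clamp +y, on its stop), pi/2 upright, 1.7 the open stop. Friction (0.22 N m, about 2.5 N at the ball) keeps it where it is left.
- nut_grip (a point): Centre of the wing nut: black bar 60 mm long, 14 wide, 22 high, turning about the vertical stud at clamp x 0, y -105 mm; 107 mm above the bench with the lever closed, about 7 higher when open. The point's x axis runs along the bar to its white end, z up. 16 mm are free between the bar and the green dial (100 mm diameter) below. Pinch it across its width from above.
- wing_nut (a joint): Wing-nut angle in rad, growing clockwise seen from above (tightening): 0 to 2.6. At 2.0 the white end points exactly at the brass mark (along clamp +x). 1 rad lowers the pad by 4 mm. Friction 0.04 N m; it stays where it is left. Turned by a pinch it ends about 0.1 rad behind the fingers (they yield a little).
- mark (a point): Brass mark, an 18 x 10 mm bar on the dial, 41 mm from the nut's axis towards clamp +x.
- pad: Black sprung pressure pad, 16 x 110 x 8 mm, long side along clamp y, under the beam; origin at its centre. It is pushed down by the nut and by closing the lever (2 N per mm of squeeze). With the nut at the mark it presses the row with about 6 N when the lever is closed and hangs clear of it when open.
- row: Row of seven mahogany hammer heads on a shared molding, loose: molding 22 x 130 x 20 mm lying along clamp y under the pad, heads 55 mm long pointing to clamp +x. Origin at the centre of the molding's underside, which lies on the base plate (20 mm above the bench). Not to be handled.
- seat (a point): Middle of the row's place on the base plate, 30 mm above the bench, under the pad.
- pliers: Bystander: brass bending pliers, 165 mm long, lying flat, 13 mm high; origin near the middle of the underside.
- reamer: Bystander: steel shank reamer with wooden handle, 160 mm long, 22 mm high, lying flat; origin near the middle of the underside.
- block_a: Bystander: walnut damper block, 75 x 32 x 40 mm; origin at the centre of the underside.
- block_b: Bystander: a second walnut damper block, the same.
- jar: Bystander: amber glass jar, 60 mm diameter, 75 mm high; origin at the centre of the underside.
- tray: Bystander: open dark wooden tray, 90 x 160 x 30 mm, beyond the clamp; origin at the centre of the underside.

How it is judged (in metres and radians):
On the way, in this order (a step that is already met when the one before it is completed fails the run):
1. the cam lever stands open (at least 1.3 rad up) (value of joint cam_lever above 1.3 rad), for 0.1 s.
2. with the lever open, the nut's white end points at the mark (within 0.25 rad) (value of joint cam_lever above 1.2 rad and value of joint wing_nut between 1.75 and 2.25 rad), for 0.2 s.
At the end, for the whole second after the job is handed in: The lever is closed (under 0.12 rad from its stop) and still, the nut's white end points at the mark within 0.25 rad (joint 1.75 to 2.25), the pad presses the row with more than 2.5 N, and the row rests within 20 mm of its seat (value of joint cam_lever below 0.12 rad and velocity of joint cam_lever between -0.1 and 0.1 rad/s and value of joint wing_nut between 1.75 and 2.25 rad and contact force between pad and row above 2.5 N and horizontal distance between row and seat below 0.02 m and linear speed of row below 0.02 m/s); the robot touches nothing.
It fails at once if the row is pushed more than 20 mm from its seat (horizontal distance between row and seat above 0.02 m).
It fails at once if pliers, reamer, a damper block, jar or tray is shifted by more than 30 mm (distance of any of pliers, reamer, block_a, block_b, jar, tray from where it was at the start of the episode above 0.03 m).
It also fails if it takes over 58 s, if anything falls off the work surface, if the arm or the gripper's body presses on something with over 40 N, if the wrist force passes 120 N, or if a joint passes its speed limit or range.

## Working session

There is one attempt and no reset: what is moved stays moved. The work goes in short steps, Python scripts to look and compute and a shell command to move; the robot and the scene stay as the last step left them, time stands still between calls to the robot, and variables do not carry over. Pictures are saved under pics/ and viewed, and the job is handed in when it is done.

```bash
mkdir -p pics; ls; python3 - <<'E'
from rig import monitor, camera, calibration, workorder, search_frame, trace, mark_of, robot
import cv2,numpy as np
print(monitor.get_obs())
for n in ["scene","top"]:
    im=camera(n); cv2.imwrite(f"pics/{n}0.png",im[:,:,::-1])
    c=calibration(n); print(n,c)
    for t in ["lever_knob","lever_pivot","nut_grip","mark","seat","row","clamp","pad"]:
        print(t,[(round(d['score'],2),np.round(np.array(d['centre'])*[420,560],1)) for d in mark_of(n,t)][:3])
print(calibration("wrist")); print(monitor.get_obs()['t'])
E
```

```text
pics
{'t': 0.0, 'joint_positions': array([ 1.05059016e+00,  3.13457585e-01,  1.49845430e+00, -9.01725207e-06,
        1.33100769e+00, -2.23386850e-01]), 'qvel': array([ 4.85940979e-04, -1.20437175e-03, -2.11893231e-04,  1.92584076e-03,
       -8.54946534e-06, -5.78193447e-04]), 'effort': array([ 3.45700410e-04, -4.02214050e+01, -2.52271450e+01,  6.94827293e-02,
        3.52473278e-02, -1.11800448e-04]), 'tcp_pos': array([153.428692  , 501.81255563, 238.15071259]), 'orientation': array([ 0.56800756, -0.42076292,  0.56886423,  0.42038014]), 'contact_force': array([ 0.24022804, -0.93981292,  0.38010065]), 'moment': array([ 0.00821062,  0.0006839 , -0.00566936]), 'finger_gap': 88.56726429436821}
scene {'fx': 385.20010900794483, 'fy': 385.20010900794483, 'cx': 270.40202772967615, 'cy': 210.8853593101236, 'D': array([-0.10710249,  0.        ,  0.        ,  0.        ,  0.        ]), 'T': array([[ 5.44044708e-01,  5.77019345e-01, -6.09150254e-01,
         1.40051672e+03],
       [ 8.38771226e-01, -3.55091854e-01,  4.12762165e-01,
        -5.43595312e+02],
       [ 2.18674608e-02, -7.3549877
[... 1253 characters left out ...]
ay([145.4, 298.2]))]
seat [(0.61, array([240.4, 282.4]))]
row [(0.69, array([242.2, 282.4]))]
clamp [(0.86, array([246.4, 285.2])), (0.73, array([233.6, 241.4]))]
pad []
{'fx': 301.4884749698899, 'fy': 301.4884749698899, 'cx': 280.9897668974692, 'cy': 209.06332958126458, 'D': array([0.01017286, 0.        , 0.        , 0.        , 0.        ]), 'mount': array([[ 1.20843614e-04, -2.92644825e-01,  9.56221204e-01,
        -1.45839089e+02],
       [ 1.10482030e-03, -9.56220589e-01, -2.92644776e-01,
         7.64289522e+01],
       [ 9.99999382e-01,  1.09181685e-03,  2.07766792e-04,
        -8.42313863e-01],
       [ 0.00000000e+00,  0.00000000e+00,  0.00000000e+00,
         1.00000000e+00]])}
0.9
```

View pics/top0.png

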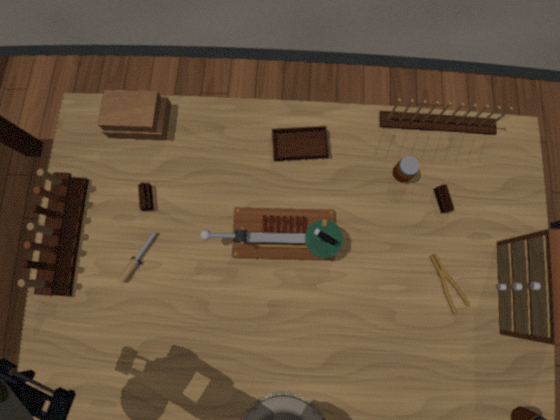

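View pics/scene0.png

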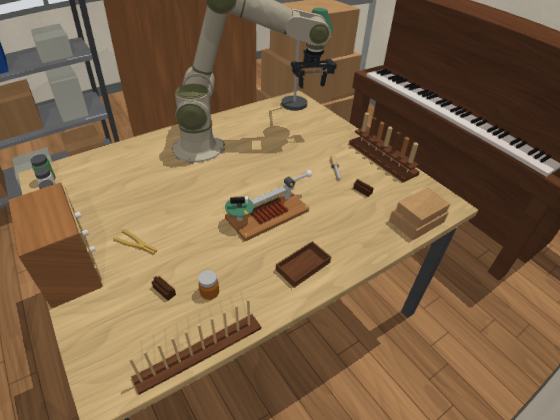

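```bash
cat > h.py <<'E'
from rig import monitor, camera, calibration, workorder, search_frame, trace, mark_of, robot
import cv2,numpy as np
from scipy.spatial.transform import Rotation as R
from scipy.optimize import least_squares
def Twc(n,obs=None):
    c=calibration(n)
    if 'T' in c: return c,c['T']
    T=np.eye(4); q=obs['orientation']; T[:3,:3]=R.from_quat([q[1],q[2],q[3],q[0]]).as_matrix(); T[:3,3]=obs['tcp_pos']
    return c,T@c['mount']
def onz(n,px,z,obs=None):
    "px = (col,row)"
    c,T=Twc(n,obs); K=np.array([[c['fx'],0,c['cx']],[0,c['fy'],c['cy']],[0,0,1]])
    u=cv2.undistortPoints(np.array([[px]],float),K,c['D'])[0,0]
    d=T[:3,:3]@[u[0],u[1],1]; return T[:3,3]+d*(z-T[2,3])/d[2]
def proj(n,P,obs=None):
    c,T=Twc(n,obs); K=np.array([[c['fx'],0,c['cx']],[0,c['fy'],c['cy']],[0,0,1]])
    M=np.linalg.inv(T); r=cv2.Rodrigues(M[:3,:3])[0]
    return cv2.projectPoints(np.array(P,float).reshape(-1,3),r,M[:3,3],K,c['D'])[0][:,0]
def clampw(p,P):
    x,y,a=p; P=np.array(P,float).reshape(-1,3); c,s=np.cos(a),np.sin(a)
    return np.c_[x+c*P[:,0]-s*P[:,1],y+s*P[:,0]+c*P[:,1],P[:,2]]
E
python3 - <<'E'
from h import *
for n in("top","scene"):
    im=cv2.imread(f"pics/{n}0.png")
    c=im[195:275,190:360] if n=="top" else im[160:240,215:325]
    cv2.imwrite(f"pics/{n}0c.png",cv2.resize(c,None,fx=4.5 if n=='top' else 7,fy=4.5 if n=='top' else 7,interpolation=cv2.INTER_CUBIC))
for nm,px,z in [("knob",(204.5,235),95),("piv",(240,236),95),("nut",(326.3,237.8),107)]: print(nm,onz("top",px,z))
for nm,px,z in [("knob",(308.5,174),95),("piv",(288,182),95),("nut",(240,199),107)]: print(nm,onz("scene",px,z))
E
```

```text
knob [513.09876544 226.63607896  95.        ]
piv [515.62524479 135.6089283   95.        ]
nut [521.17658407 -82.63954942 107.        ]
knob [519.20994659 221.32459056  95.        ]
piv [518.82683589 127.61588658  95.        ]
nut [522.07727585 -74.86559509 107.        ]
```

View pics/top0c.png

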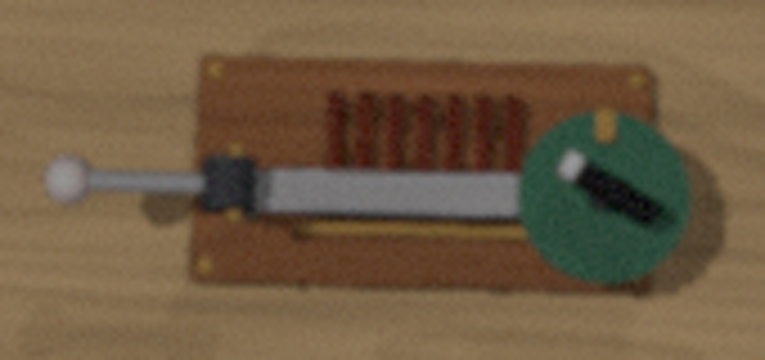

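View pics/scene0c.png

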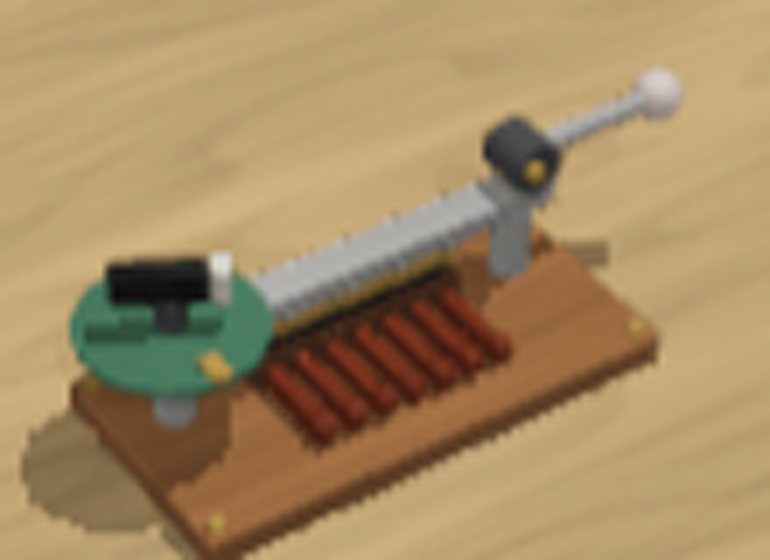

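```bash
python3 - <<'E'
from h import *
t=lambda u,v:(190+(u+.5)/4.5-.5,195+(v+.5)/4.5-.5); s=lambda u,v:(215+(u+.5)/7-.5,160+(v+.5)/7-.5)
top=[((66,180),(0,200,95)),((229,184),(0,105,95)),((613,186),(0,-105,107)),((606,197),(0,-105,80)),((203,58),(90,140,20)),((655,66),(90,-140,20)),((648,292),(-50,-140,20)),((192,283),(-50,140,20))]
sc=[((659,93),(0,200,95)),((657,335),(90,140,20)),((212,552),(90,-140,20)),((160,281),(0,-105,107))]
def f(p,sets):
    r=[]
    for n,tr,L in sets:
        r.append(proj(n,clampw(p,[a[1] for a in L]))-np.array([tr(*a[0]) for a in L]))
    return np.vstack(r).ravel()
for S in ([("top",t,top)],[("scene",s,sc)],[("top",t,top),("scene",s,sc)]):
    r=least_squares(f,[515,25,0],args=(S,)); print(np.round(r.x,3)); print(np.round(r.fun.reshape(-1,2),1).tolist())
p=r.x
# nut: ends at top z=118
for z in(112,):
  a=onz("top",t(571,165),z); b=onz("top",t(652,210),z); c=onz("top",t(572,165),z)
  d=a-b; ang=np.arctan2(d[1],d[0])-p[2]; print("white dir ccw from +x",ang,"joint",2-ang,a,b)
a=onz("scene",s(221,277),107);b=onz("scene",s(110,285),107); d=a-b; print(a,b,2-(np.arctan2(d[1],d[0])-p[2]))
for nm in("seat",): pass
print(clampw(p,[[0,200,95],[0,105,95],[0,-105,107],[0,0,30]]))
o=monitor.get_obs();q=o['orientation'];print(R.from_quat([q[1],q[2],q[3],q[0]]).as_matrix().round(3))
E
```

```text
[5.20158e+02 2.56140e+01 3.20000e-02]
[[0.7, 0.1], [1.5, 0.1], [-0.8, 0.9], [-0.3, -0.2], [-0.9, -0.7], [-0.6, -0.3], [1.1, 0.1], [-0.9, -0.2]]
[5.20712e+02 2.25040e+01 3.10000e-02]
[[-0.7, 0.4], [0.4, -0.1], [-0.6, -0.5], [0.9, 0.4]]
[5.20075e+02 2.50770e+01 3.10000e-02]
[[0.9, 0.1], [1.7, 0.1], [-0.6, 1.0], [-0.1, -0.1], [-0.6, -0.7], [-0.3, -0.2], [1.3, 0.2], [-0.7, -0.2], [-0.3, 0.1], [0.9, -0.4], [-0.1, -0.9], [1.5, -0.0]]
white dir ccw from +x 1.0784302926118399 joint 0.9215697073881601 [535.65612725 -57.04464523 112.        ] [ 512.83512714 -102.92924169  112.        ]
[533.66611531 -57.41991594 107.        ] [ 510.6239255 -106.2264369  107.       ] 0.9011292877217425
[[513.90845713 224.98238969  95.        ]
 [516.83736534 130.02755044  95.        ]
 [523.311794   -79.87262053 107.        ]
 [520.07457967  25.07746496  30.        ]]
[[ 0.    -0.956  0.292]
 [-0.     0.292  0.956]
 [-1.    -0.    -0.   ]]
```

```bash
cat >> h.py <<'E'
P=[520.1,25.1,.031]
def go(target,yaw=None):
    "tool-axes shift and wx (deg) to world TCP target with jaw axis at yaw (deg)"
    o=monitor.get_obs(); q=o['orientation']; M=R.from_quat([q[1],q[2],q[3],q[0]]).as_matrix()
    z=M[:,2]; cur=np.degrees(np.arctan2(z[1],z[0]))
    print("t",round(o['t'],2),"tcp",o['tcp_pos'].round(1),"yaw",cur.round(1),"xaxis",M[:,0].round(3),"gap",o['finger_gap'].round(1),"F",o['contact_force'].round(1),"q",o['joint_positions'].round(2))
    print("shift",(M.T@(np.array(target)-o['tcp_pos'])).round(1),"wx",None if yaw is None else round(cur-yaw,1))
E
R='{"hand":1,"x":78,"y":-425,"z":-160,"wx":71.2}'
python3 -m crank '[{"hand":1,"x":78,"y":-425,"z":-160,"wx":71.2},{"hand":1,"x":78,"y":-425,"z":-160,"wx":71.2},{"hand":1,"x":78,"y":-425,"z":-160,"wx":71.2},{"hand":1,"x":78,"y":-425,"z":-160,"wx":71.2},{"hand":1,"x":78,"y":-425,"z":-160,"wx":71.2}]'
python3 -c "
from h import *
go([514,225,160],1.8)"
```

```text
$[0]: bad value
Traceback (most recent call last):
  File "h.py", line 27, in go
    print("t",round(o['t'],2),"tcp",o['tcp_pos'].round(1),"yaw",cur.round(1),"xaxis",M[:,0].round(3),"gap",o['finger_gap'].round(1),"F",o['contact_force'].round(1),"q",o['joint_positions'].round(2))
                                                                                                           ^^^^^^^^^^^^^^^^^^^^^
AttributeError: 'float' object has no attribute 'round'
```

```bash
sed -i "s/o\['finger_gap'\].round(1)/round(float(o['finger_gap']),1)/" h.py
python3 -m crank '[{"hand":1,"x":78,"y":-425,"z":-160,"wx":71.2,"wy":0,"wz":0},{"hand":1,"x":78,"y":-425,"z":-160,"wx":71.2,"wy":0,"wz":0},{"hand":1,"x":78,"y":-425,"z":-160,"wx":71.2,"wy":0,"wz":0},{"hand":1,"x":78,"y":-425,"z":-160,"wx":71.2,"wy":0,"wz":0},{"hand":1,"x":78,"y":-425,"z":-160,"wx":71.2,"wy":0,"wz":0}]'
python3 -c "
from h import *
go([514,225,160],1.8)"
```

```text
t: 1.32
tcp_pos: [317.4, 375.3, 203.3]
orientation: [0.671, -0.223, 0.671, 0.224]
contact_force: [0.3, 1.5, 0.4]
finger_gap: 88.2
t 1.32 tcp [317.4 375.3 203.3] yaw 36.9 xaxis [ 0.  0. -1.] gap 88.2 F [0.3 1.5 0.4] q [ 0.63  0.27  1.65 -0.    1.22 -0.01]
shift [  43.3 -238.2   67.2] wx 35.1
```

```bash

python3 -m crank '[{"hand":1,"x":43,"y":-238,"z":67,"wx":35,"wy":0,"wz":0},{"hand":1,"x":43,"y":-238,"z":67,"wx":35,"wy":0,"wz":0},{"hand":1,"x":43,"y":-238,"z":67,"wx":35,"wy":0,"wz":0},{"hand":1,"x":43,"y":-238,"z":67,"wx":35,"wy":0,"wz":0},{"hand":1,"x":43,"y":-238,"z":67,"wx":35,"wy":0,"wz":0}]'
python3 -c "
from h import *
go([514,225,160],1.8)"
```

```text
t: 1.73
tcp_pos: [481.3, 251.3, 167.5]
orientation: [0.707, -0.011, 0.707, 0.011]
contact_force: [1.0, 0.8, 1.0]
finger_gap: 88.4
t 1.73 tcp [481.3 251.3 167.5] yaw 1.8 xaxis [ 0.  0. -1.] gap 88.4 F [1.  0.8 1. ] q [0.27 0.42 1.54 0.   1.18 0.23]
shift [  7.5 -27.3  31.8] wx 0.0
```

```bash

python3 -m crank '[{"hand":1,"x":0,"y":-27,"z":32,"wx":0,"wy":0,"wz":0},{"hand":1,"x":0,"y":-27,"z":32,"wx":0,"wy":0,"wz":0},{"hand":1,"x":0,"y":-27,"z":32,"wx":0,"wy":0,"wz":0}]'
python3 - <<'E'
from h import *
o=monitor.get_obs(); im=camera("wrist"); cv2.imwrite("pics/w1.png",im[:,:,::-1])
for t in ("lever_knob","lever_pivot","nut_grip","mark"):
    for d in mark_of("wrist",t)[:2]:
        r,c=np.array(d['centre'])*[420,560]; print(t,round(d['score'],2),(round(c),round(r)),onz("wrist",(c,r),{"nut_grip":107,"mark":82}.get(t,95),o).round(1))
for t in trace("wrist","lever_knob")[:2]: print(t['score'],np.array(t['bbox'])*[560,420,560,420])
go([514,225,160],1.8)
E
```

```text
t: 1.98
tcp_pos: [513.9, 225.8, 167.3]
orientation: [0.707, -0.013, 0.707, 0.012]
contact_force: [-0.3, 0.3, 0.5]
finger_gap: 88.2
lever_knob 0.72 (278, 222) [511.1 223.8  95. ]
0.61 [262.976 201.684  35.112 107.898]
t 2.28 tcp [512.2 228.  168.1] yaw 2.3 xaxis [ 0.  0. -1.] gap 88.4 F [ 0.1 -0.1 -0.3] q [0.21 0.45 1.49 0.   1.2  0.17]
shift [ 8.1 -3.1  1.7] wx 0.5
```

View pics/w1.png

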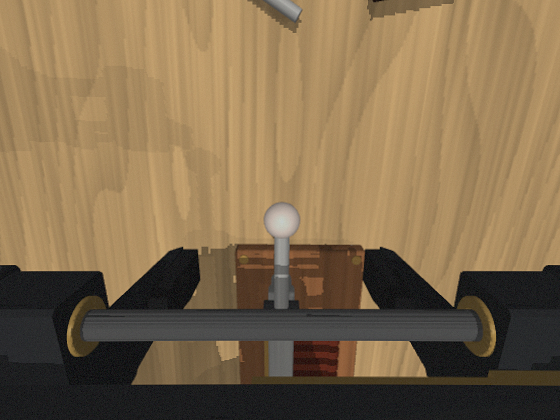

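```bash

python3 -m crank '[{"hand":1,"x":30,"y":-2,"z":0.5,"wx":0,"wy":0,"wz":0},{"hand":1,"x":60,"y":-2,"z":0.5,"wx":0,"wy":0,"wz":0},{"hand":1,"x":91,"y":-2,"z":0.5,"wx":0,"wy":0,"wz":0},{"hand":1,"x":91,"y":-2,"z":0.5,"wx":0,"wy":0,"wz":0}]'
python3 - <<'E'
from h import *
o=monitor.get_obs(); im=camera("wrist"); cv2.imwrite("pics/w2.png",im[:,:,::-1])
go([514,225,76],1.8)
E
```

```text
t: 2.62
tcp_pos: [510.2, 225.0, 72.0]
orientation: [0.704, -0.014, 0.71, 0.013]
contact_force: [-1.8, 0.4, -0.6]
finger_gap: 88.1
t 2.67 tcp [511.8 225.3  75.1] yaw 2.2 xaxis [-0.005 -0.001 -1.   ] gap 88.1 F [-1.   0.1  0.8] q [ 0.21  0.57  1.58 -0.    1.    0.17]
shift [-0.9 -0.4  2.2] wx 0.4
```

View pics/w2.png

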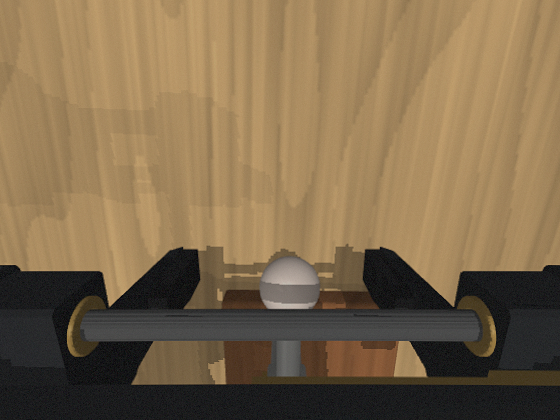

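```bash

python3 -m crank '[{"hand":1,"x":0,"y":-1,"z":3.5,"wx":0,"wy":0,"wz":0},{"hand":0.3,"x":0,"y":-1,"z":3.5,"wx":0,"wy":0,"wz":0},{"hand":0,"x":0,"y":-1,"z":3.5,"wx":0,"wy":0,"wz":0},{"hand":0,"x":0,"y":-1,"z":3.5,"wx":0,"wy":0,"wz":0},{"hand":0,"x":0,"y":-1,"z":3.5,"wx":0,"wy":0,"wz":0}]'
python3 -m crank '[{"hand":0,"x":0,"y":0,"z":0,"wx":0,"wy":0,"wz":0},{"hand":0,"x":0,"y":0,"z":0,"wx":0,"wy":0,"wz":0}]'
python3 - <<'E'
from h import *
o=monitor.get_obs(); im=camera("wrist"); cv2.imwrite("pics/w3.png",im[:,:,::-1])
go([514,225,76],1.8)
E
```

```text
t: 3.08
tcp_pos: [517.3, 224.4, 77.6]
orientation: [0.707, -0.013, 0.706, 0.014]
contact_force: [-0.4, -0.7, -0.4]
finger_gap: 63.4
t: 3.25
tcp_pos: [517.0, 224.3, 77.0]
orientation: [0.707, -0.013, 0.707, 0.013]
contact_force: [0.6, 0.3, -0.7]
finger_gap: 50.3
t 3.3 tcp [517.  224.3  76.9] yaw 2.2 xaxis [ 0.  0. -1.] gap 46.6 F [-0.7  0.2 -0.2] q [ 0.2   0.57  1.57 -0.    1.    0.16]
shift [ 0.9  0.8 -3. ] wx 0.4
```

View pics/w3.png

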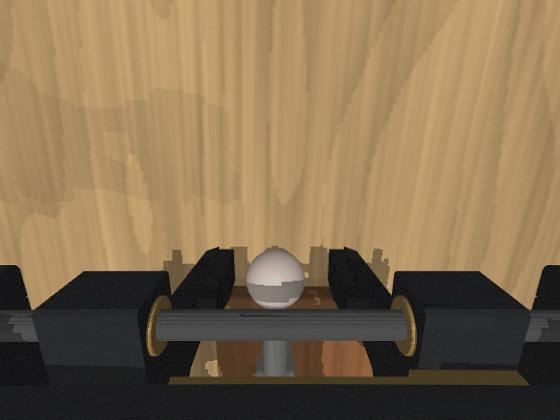

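```bash

python3 -m crank '[{"hand":0,"x":0,"y":0.5,"z":-2.5,"wx":0,"wy":0,"wz":0},{"hand":0,"x":0,"y":0.5,"z":-2.5,"wx":0,"wy":0,"wz":0},{"hand":0,"x":0,"y":0.5,"z":-2.5,"wx":0,"wy":0,"wz":0},{"hand":0,"x":0,"y":0.5,"z":-2.5,"wx":0,"wy":0,"wz":0},{"hand":0,"x":0,"y":0.5,"z":-2.5,"wx":0,"wy":0,"wz":0}]'
python3 -m crank '[{"hand":0,"x":0,"y":0.5,"z":0,"wx":0,"wy":0,"wz":0},{"hand":0,"x":0,"y":0,"z":0,"wx":0,"wy":0,"wz":0},{"hand":0,"x":0,"y":0,"z":0,"wx":0,"wy":0,"wz":0}]'
python3 - <<'E'
from h import *
o=monitor.get_obs(); im=camera("wrist"); cv2.imwrite("pics/w4.png",im[:,:,::-1])
go([514,225,76],1.8)
E
```

```text
t: 3.72
tcp_pos: [514.3, 224.7, 76.7]
orientation: [0.707, -0.013, 0.707, 0.014]
contact_force: [-2.1, -0.5, 0.2]
finger_gap: 25.0
t: 3.97
tcp_pos: [514.3, 224.7, 76.7]
orientation: [0.707, -0.013, 0.707, 0.014]
contact_force: [-3.0, -0.2, 1.0]
finger_gap: 25.2
t 4.02 tcp [514.3 224.7  76.7] yaw 2.2 xaxis [-0.  0. -1.] gap 25.4 F [-1.3 -0.2  0.4] q [0.2  0.57 1.57 0.   1.   0.16]
shift [ 0.7  0.3 -0.3] wx 0.4
```

View pics/w4.png

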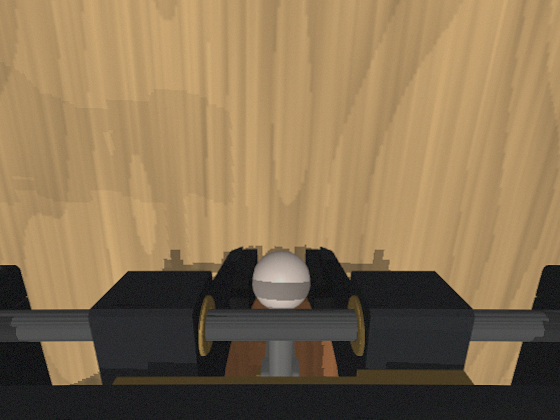

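```bash

python3 -m crank '[{"hand":0,"x":-14.2,"y":-1.1,"z":0,"wx":0,"wy":0,"wz":0},{"hand":0,"x":-28.1,"y":-4.2,"z":0,"wx":0,"wy":0,"wz":0},{"hand":0,"x":-41.3,"y":-9.5,"z":0,"wx":0,"wy":0,"wz":0},{"hand":0,"x":-53.6,"y":-16.6,"z":0,"wx":0,"wy":0,"wz":0},{"hand":0,"x":-64.8,"y":-25.5,"z":0,"wx":0,"wy":0,"wz":0}]'
python3 - <<'E'
from h import *
go(clampw(P,[0,105+95*np.cos(1.5),76+95*np.sin(1.5)])[0],1.8)
E
```

```text
t: 4.43
tcp_pos: [515.0, 199.0, 141.9]
orientation: [0.707, -0.014, 0.707, 0.014]
contact_force: [-0.3, -2.1, -8.0]
finger_gap: 25.9
t 4.43 tcp [515.  199.  141.9] yaw 2.2 xaxis [-0.001  0.    -1.   ] gap 25.9 F [-0.3 -2.1 -8. ] q [0.16 0.46 1.54 0.   1.13 0.12]
shift [-28.9 -62.2  -0.8] wx 0.4
```

```bash

python3 -m crank '[{"hand":0,"x":-9.7,"y":-10.5,"z":0,"wx":0,"wy":0,"wz":0},{"hand":0,"x":-17.7,"y":-22.2,"z":0.3,"wx":0,"wy":0,"wz":0},{"hand":0,"x":-23.8,"y":-35.1,"z":0.5,"wx":0,"wy":0,"wz":0},{"hand":0,"x":-27.9,"y":-48.7,"z":0.8,"wx":0,"wy":0,"wz":0},{"hand":0,"x":-30,"y":-62.8,"z":1,"wx":0,"wy":0,"wz":0}]'
python3 -m crank '[{"hand":0,"x":0,"y":-6,"z":0,"wx":0,"wy":0,"wz":0},{"hand":0,"x":0.3,"y":-11,"z":0,"wx":0,"wy":0,"wz":0},{"hand":0,"x":0.3,"y":-11,"z":0,"wx":0,"wy":0,"wz":0}]'
python3 - <<'E'
from h import *
im=camera("scene"); cv2.imwrite("pics/s2.png",cv2.resize(im[120:260,190:370,::-1],None,fx=4,fy=4))
go(clampw(P,[0,105+95*np.cos(1.6),76+95*np.sin(1.6)])[0],1.8)
E
```

```text
t: 4.85
tcp_pos: [517.0, 135.5, 171.3]
orientation: [0.705, -0.013, 0.709, 0.014]
contact_force: [-10.5, 2.9, -11.0]
finger_gap: 25.6
t: 5.1
tcp_pos: [517.5, 123.8, 171.0]
orientation: [0.705, -0.013, 0.709, 0.013]
contact_force: [-12.0, -1.4, 0.2]
finger_gap: 25.5
t 5.15 tcp [517.5 124.  171.1] yaw 2.1 xaxis [-0.005 -0.001 -1.   ] gap 25.4 F [-11.9  -2.9   0.3] q [ 0.02  0.39  1.57 -0.    1.18 -0.02]
shift [ 0.1  3.3 -0.4] wx 0.3
```

View pics/s2.png

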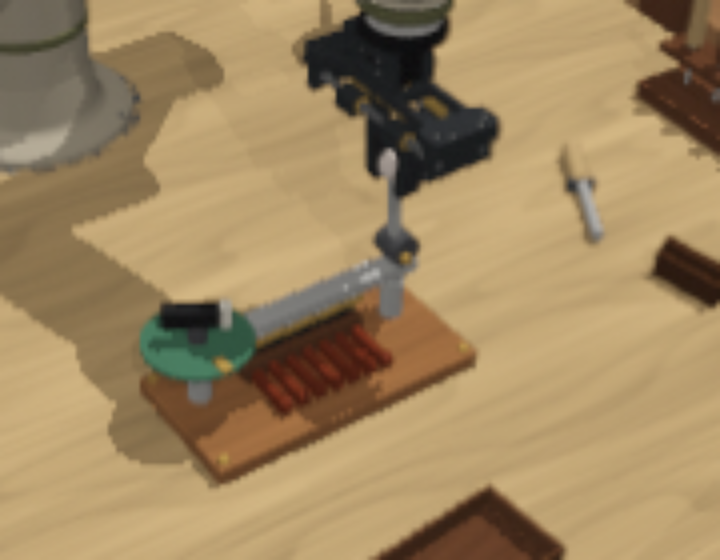

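```bash

python3 -m crank '[{"hand":0.5,"x":0,"y":0,"z":-1,"wx":0,"wy":0,"wz":0},{"hand":1,"x":0,"y":0,"z":-1,"wx":0,"wy":0,"wz":0},{"hand":1,"x":0,"y":0,"z":-1,"wx":0,"wy":0,"wz":0},{"hand":1,"x":0,"y":0,"z":-1,"wx":0,"wy":0,"wz":0},{"hand":1,"x":0,"y":0,"z":-1,"wx":0,"wy":0,"wz":0}]'
python3 -m crank '[{"hand":1,"x":-20,"y":0,"z":0,"wx":0,"wy":0,"wz":0},{"hand":1,"x":-60,"y":0,"z":0,"wx":0,"wy":0,"wz":0},{"hand":1,"x":-60,"y":0,"z":0,"wx":0,"wy":0,"wz":0}]'
python3 - <<'E'
from h import *
im=camera("scene"); cv2.imwrite("pics/s3.png",cv2.resize(im[120:260,190:370,::-1],None,fx=4,fy=4))
go(clampw(P,[0,-105,230])[0],-26.4)
E
```

```text
t: 5.57
tcp_pos: [518.6, 125.2, 171.6]
orientation: [0.707, -0.013, 0.707, 0.013]
contact_force: [-0.7, -0.2, 0.0]
finger_gap: 57.3
t: 5.82
tcp_pos: [520.5, 125.5, 237.7]
orientation: [0.711, -0.014, 0.703, 0.014]
contact_force: [0.4, -0.5, 1.1]
finger_gap: 77.1
t 5.87 tcp [519.8 125.5 234.7] yaw 2.2 xaxis [ 0.007  0.    -1.   ] gap 80.9 F [-0.6 -0.6  0.6] q [ 0.02  0.33  1.48 -0.    1.32 -0.02]
shift [   4.7 -205.3   -4.3] wx 28.6
```

View pics/s3.png

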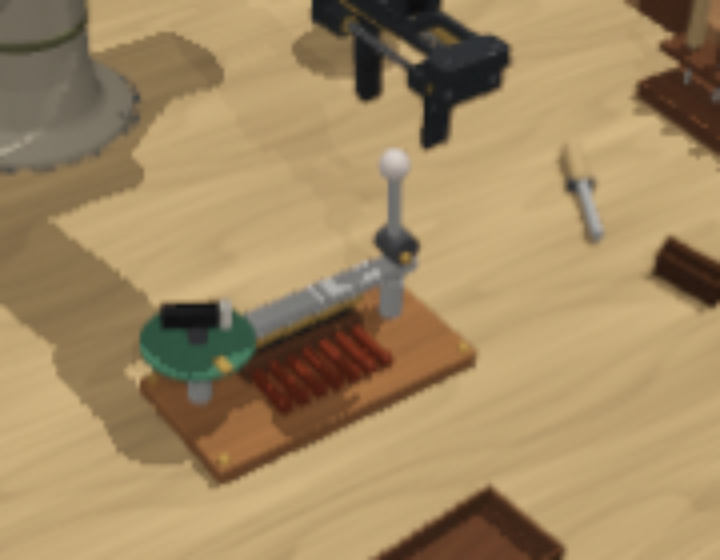

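```bash

python3 -m crank '[{"hand":1,"x":5,"y":-205,"z":-4,"wx":28.6,"wy":0,"wz":0},{"hand":1,"x":5,"y":-205,"z":-4,"wx":28.6,"wy":0,"wz":0},{"hand":1,"x":5,"y":-205,"z":-4,"wx":28.6,"wy":0,"wz":0},{"hand":1,"x":5,"y":-205,"z":-4,"wx":28.6,"wy":0,"wz":0},{"hand":1,"x":5,"y":-205,"z":-4,"wx":28.6,"wy":0,"wz":0}]'
python3 -m crank '[{"hand":1,"x":0,"y":0,"z":0,"wx":0,"wy":0,"wz":0},{"hand":1,"x":0,"y":0,"z":0,"wx":0,"wy":0,"wz":0}]'
python3 - <<'E'
from h import *
o=monitor.get_obs(); im=camera("wrist"); cv2.imwrite("pics/w5.png",im[:,:,::-1])
print(proj("wrist",clampw(P,[[0,-105,114],[41,-105,88]]),o))
for d in mark_of("wrist","nut_grip")[:2]:
        r,c=np.array(d['centre'])*[420,560]; print(round(d['score'],2),(round(c),round(r)),onz("wrist",(c,r),114,o).round(1))
im=camera("top"); cv2.imwrite("pics/t5.png",cv2.resize(im[195:275,270:360,::-1],None,fx=7,fy=7))
go(clampw(P,[0,-105,230])[0],-26.4)
E
```

```text
t: 6.28
tcp_pos: [521.6, -81.7, 225.5]
orientation: [0.688, 0.164, 0.688, -0.164]
contact_force: [0.9, -0.2, -0.6]
finger_gap: 88.5
t: 6.45
tcp_pos: [521.8, -81.1, 225.3]
orientation: [0.688, 0.163, 0.689, -0.163]
contact_force: [0.2, -0.1, -0.3]
finger_gap: 87.9
[[282.6899665  202.75817426]
 [320.61867809 175.60546368]]
0.93 (283, 205) [522.9 -81.8 114. ]
0.48 (234, 98) [527.5  15.6 114. ]
t 6.6 tcp [522.  -78.5 226. ] yaw -26.3 xaxis [-0.  0. -1.] gap 88.0 F [-0.1 -1.1  0.8] q [-0.37  0.33  1.51  0.    1.3   0.09]
shift [-4.  -0.6  1.8] wx 0.1
```

View pics/w5.png

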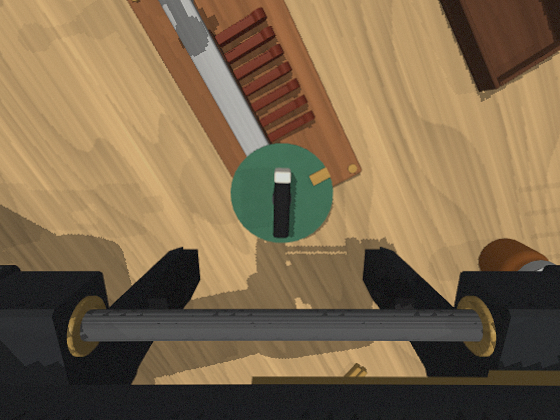

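```bash

python3 -m crank '[{"hand":1,"x":40,"y":-0.5,"z":1,"wx":0,"wy":0,"wz":0},{"hand":0.7,"x":80,"y":-0.5,"z":1,"wx":0,"wy":0,"wz":0},{"hand":0.6,"x":110,"y":-0.5,"z":1,"wx":0,"wy":0,"wz":0},{"hand":0.6,"x":128,"y":-0.5,"z":1,"wx":0,"wy":0,"wz":0},{"hand":0.6,"x":128,"y":-0.5,"z":1,"wx":0,"wy":0,"wz":0}]'
python3 -m crank '[{"hand":0.6,"x":0,"y":0,"z":0,"wx":0,"wy":0,"wz":0},{"hand":0.6,"x":0,"y":0,"z":0,"wx":0,"wy":0,"wz":0}]'
python3 - <<'E'
from h import *
o=monitor.get_obs(); im=camera("wrist"); cv2.imwrite("pics/w6.png",im[:,:,::-1])
print(proj("wrist",clampw(P,[[0,-105,124],[0,-105,113]]),o))
go(clampw(P,[0,-105,97])[0],-26.4)
E
```

```text
t: 7.02
tcp_pos: [521.0, -78.4, 94.7]
orientation: [0.686, 0.161, 0.691, -0.16]
contact_force: [-0.4, 1.0, 0.2]
finger_gap: 64.1
t: 7.18
tcp_pos: [523.6, -80.0, 99.8]
orientation: [0.689, 0.161, 0.688, -0.161]
contact_force: [-0.3, 0.0, 0.3]
finger_gap: 53.2
[[281.71329555 287.1609431 ]
 [281.60083148 275.09595774]]
t 7.23 tcp [523.7 -80.2  99.9] yaw -26.4 xaxis [ 0.003 -0.001 -1.   ] gap 52.7 F [ 0.7 -0.7  0.5] q [-0.37  0.47  1.66  0.    1.01  0.09]
shift [ 2.9  0.2 -0.5] wx 0.0
```

View pics/w6.png

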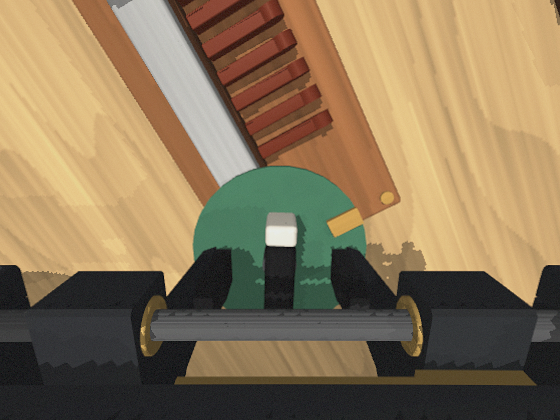

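Well centred. Down 2.5 mm and close.

```bash

python3 -m crank '[{"hand":0.3,"x":2.5,"y":0,"z":0,"wx":0,"wy":0,"wz":0},{"hand":0,"x":2.5,"y":0,"z":0,"wx":0,"wy":0,"wz":0},{"hand":0,"x":2.5,"y":0,"z":0,"wx":0,"wy":0,"wz":0},{"hand":0,"x":2.5,"y":0,"z":0,"wx":0,"wy":0,"wz":0},{"hand":0,"x":2.5,"y":0,"z":0,"wx":0,"wy":0,"wz":0}]'
python3 -m crank '[{"hand":0,"x":0,"y":0,"z":0,"wx":0,"wy":0,"wz":0},{"hand":0,"x":0,"y":0,"z":0,"wx":0,"wy":0,"wz":0},{"hand":0,"x":0,"y":0,"z":0,"wx":0,"wy":0,"wz":0}]'
python3 - <<'E'
from h import *
go(clampw(P,[0,-105,97])[0],-26.4)
E
```

```text
t: 7.65
tcp_pos: [522.8, -80.5, 96.0]
orientation: [0.689, 0.162, 0.688, -0.162]
contact_force: [-0.1, -1.6, 0.4]
finger_gap: 21.5
t: 7.9
tcp_pos: [522.5, -80.3, 95.8]
orientation: [0.688, 0.162, 0.689, -0.162]
contact_force: [-3.9, 0.4, 4.1]
finger_gap: 16.1
t 7.9 tcp [522.5 -80.3  95.8] yaw -26.4 xaxis [-0.001  0.    -1.   ] gap 16.1 F [-3.9  0.4  4.1] q [-0.37  0.48  1.66 -0.    1.    0.09]
shift [-1.2  0.8  0.6] wx -0.0
```

```bash

python3 -m crank '[{"hand":0,"x":0,"y":0,"z":0,"wx":5,"wy":0,"wz":0},{"hand":0,"x":0,"y":0,"z":0,"wx":10,"wy":0,"wz":0},{"hand":0,"x":0,"y":0,"z":0,"wx":15,"wy":0,"wz":0},{"hand":0,"x":0,"y":0,"z":0,"wx":20,"wy":0,"wz":0},{"hand":0,"x":0,"y":0,"z":0,"wx":25,"wy":0,"wz":0}]'
python3 -m crank '[{"hand":0,"x":0,"y":0,"z":0,"wx":5,"wy":0,"wz":0},{"hand":0,"x":0,"y":0,"z":0,"wx":10,"wy":0,"wz":0},{"hand":0,"x":0,"y":0,"z":0,"wx":15,"wy":0,"wz":0},{"hand":0,"x":0,"y":0,"z":0,"wx":20,"wy":0,"wz":0},{"hand":0,"x":0,"y":0,"z":0,"wx":25,"wy":0,"wz":0}]'
python3 - <<'E'
from h import *
o=monitor.get_obs(); im=camera("wrist"); cv2.imwrite("pics/w7.png",im[:,:,::-1])
go(clampw(P,[0,-105,96])[0],-94)
E
```

```text
t: 8.32
tcp_pos: [521.8, -80.0, 95.9]
orientation: [0.636, 0.308, 0.638, -0.308]
contact_force: [-7.7, 1.8, 7.4]
finger_gap: 15.9
t: 8.73
tcp_pos: [521.6, -79.4, 95.9]
orientation: [0.554, 0.438, 0.556, -0.438]
contact_force: [-5.6, 8.0, 8.3]
finger_gap: 16.4
t 8.78 tcp [521.7 -79.3  95.9] yaw -76.9 xaxis [-0.003  0.002 -1.   ] gap 16.5 F [-8.   5.9  9.1] q [-0.37  0.48  1.66  0.    1.    0.97]
shift [-0.1  1.5  0.9] wx 17.1
```

View pics/w7.png

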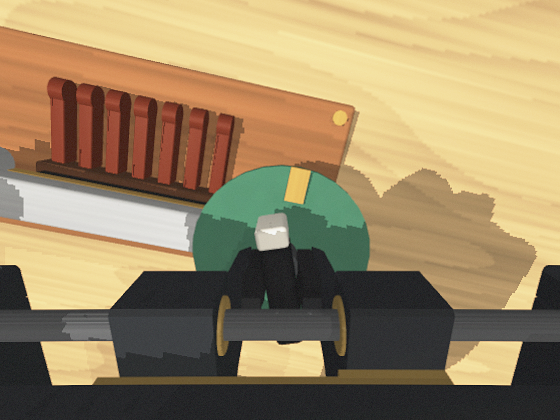

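```bash

python3 -m crank '[{"hand":0,"x":0,"y":0,"z":0,"wx":5,"wy":0,"wz":0},{"hand":0,"x":0,"y":0,"z":0,"wx":10,"wy":0,"wz":0},{"hand":0,"x":0,"y":0,"z":0,"wx":15,"wy":0,"wz":0},{"hand":0,"x":0,"y":0,"z":0,"wx":18,"wy":0,"wz":0},{"hand":0,"x":0,"y":0,"z":0,"wx":18,"wy":0,"wz":0}]'
python3 - <<'E'
from h import *
o=monitor.get_obs(); im=camera("wrist"); cv2.imwrite("pics/w8.png",im[:,:,::-1])
print(proj("wrist",clampw(P,[[0,-105,124],[30,-105,124],[0,-105,118],[41,-105,88]]),o))
go(clampw(P,[0,-105,96])[0],-94)
E
```

```text
t: 9.2
tcp_pos: [521.6, -78.8, 95.8]
orientation: [-0.478, -0.519, -0.481, 0.519]
contact_force: [-8.7, 9.3, 9.2]
finger_gap: 16.5
[[281.10739649 288.74919722]
 [273.25913736 225.59318328]
 [281.13294583 281.63692117]
 [272.65806875 181.6042558 ]]
t 9.25 tcp [521.7 -78.9  95.8] yaw -94.4 xaxis [-0.003  0.003 -1.   ] gap 16.5 F [-7.7  8.8  9.1] q [-0.37  0.48  1.66  0.    1.    1.27]
shift [-0.2  1.8  0.9] wx -0.4
```

View pics/w8.png

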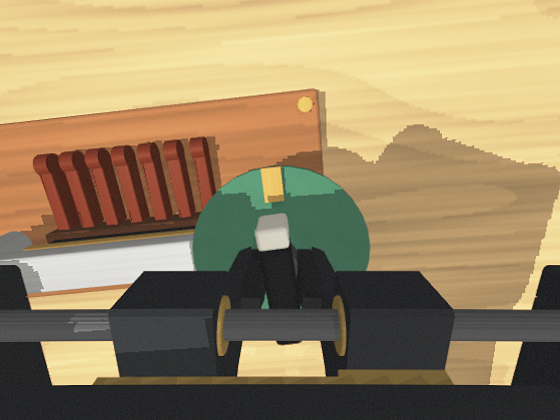

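```bash

python3 -m crank '[{"hand":0.3,"x":0,"y":0,"z":0,"wx":0,"wy":0,"wz":0},{"hand":0.6,"x":0,"y":0,"z":0,"wx":0,"wy":0,"wz":0},{"hand":0.7,"x":0,"y":0,"z":0,"wx":0,"wy":0,"wz":0},{"hand":0.7,"x":0,"y":0,"z":0,"wx":0,"wy":0,"wz":0},{"hand":0.7,"x":0,"y":0,"z":0,"wx":0,"wy":0,"wz":0}]'
python3 -m crank '[{"hand":0.7,"x":-30,"y":0,"z":0,"wx":0,"wy":0,"wz":0},{"hand":0.7,"x":-70,"y":0,"z":0,"wx":0,"wy":0,"wz":0},{"hand":1,"x":-110,"y":0,"z":0,"wx":0,"wy":0,"wz":0},{"hand":1,"x":-145,"y":0,"z":0,"wx":0,"wy":0,"wz":0},{"hand":1,"x":-145,"y":0,"z":0,"wx":0,"wy":0,"wz":0}]'
python3 - <<'E'
from h import *
o=monitor.get_obs(); im=camera("wrist"); cv2.imwrite("pics/w9.png",im[:,:,::-1])
print(proj("wrist",clampw(P,[[0,-105,124],[41,-105,88]]),o))
go(clampw(P,[0,105+95*np.cos(1.6),240])[0],1.8)
E
```

```text
t: 9.67
tcp_pos: [522.9, -80.6, 95.7]
orientation: [0.48, 0.519, 0.48, -0.519]
contact_force: [1.0, -1.1, 0.4]
finger_gap: 47.3
t: 10.08
tcp_pos: [524.9, -81.3, 247.7]
orientation: [0.484, 0.521, 0.477, -0.517]
contact_force: [0.1, -0.8, 0.4]
finger_gap: 79.8
[[278.27592968 204.25891292]
 [273.99916937 155.69195899]]
t 10.13 tcp [523.9 -81.  243.9] yaw -94.4 xaxis [ 0.006 -0.003 -1.   ] gap 83.8 F [-0.2 -0.3 -0.6] q [-0.37  0.32  1.48 -0.    1.34  1.27]
shift [   3.3  -23.  -207.1] wx -96.2
```

View pics/w9.png

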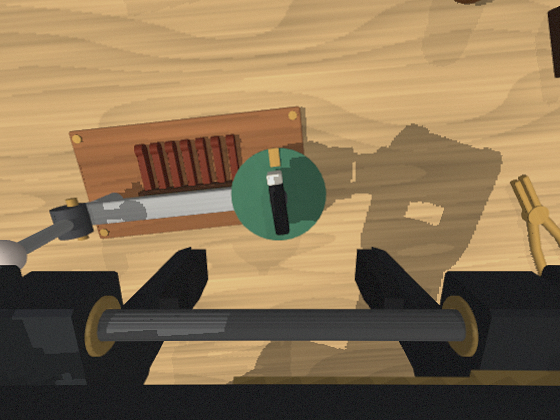

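```bash

python3 -m crank '[{"hand":1,"x":3,"y":-23,"z":-207,"wx":-96,"wy":0,"wz":0},{"hand":1,"x":3,"y":-23,"z":-207,"wx":-96,"wy":0,"wz":0},{"hand":1,"x":3,"y":-23,"z":-207,"wx":-96,"wy":0,"wz":0},{"hand":1,"x":3,"y":-23,"z":-207,"wx":-96,"wy":0,"wz":0},{"hand":1,"x":3,"y":-23,"z":-207,"wx":-96,"wy":0,"wz":0}]'
python3 - <<'E'
from h import *
go([517.3,124,240],1.8)
E
```

```text
t: 10.55
tcp_pos: [514.9, 129.5, 236.3]
orientation: [0.617, 0.344, 0.618, -0.345]
contact_force: [0.3, -0.1, -0.8]
finger_gap: 88.3
t 10.55 tcp [514.9 129.5 236.3] yaw -58.3 xaxis [-0.002 -0.    -1.   ] gap 88.3 F [ 0.3 -0.1 -0.8] q [ 0.03  0.33  1.48 -0.    1.33  1.04]
shift [-3.7 -0.9  5.9] wx -60.1
```

```bash

python3 -m crank '[{"hand":1,"x":-4,"y":-1,"z":6,"wx":-60,"wy":0,"wz":0},{"hand":1,"x":-4,"y":-1,"z":6,"wx":-60,"wy":0,"wz":0},{"hand":1,"x":-4,"y":-1,"z":6,"wx":-60,"wy":0,"wz":0},{"hand":1,"x":-4,"y":-1,"z":6,"wx":-60,"wy":0,"wz":0},{"hand":1,"x":-4,"y":-1,"z":6,"wx":-60,"wy":0,"wz":0}]'
python3 -m crank '[{"hand":1,"x":0,"y":0,"z":0,"wx":-24.4,"wy":0,"wz":0},{"hand":1,"x":0,"y":0,"z":0,"wx":-24.4,"wy":0,"wz":0},{"hand":1,"x":0,"y":0,"z":0,"wx":-24.4,"wy":0,"wz":0},{"hand":1,"x":0,"y":0,"z":0,"wx":-24.4,"wy":0,"wz":0},{"hand":1,"x":0,"y":0,"z":0,"wx":-24.4,"wy":0,"wz":0}]'
python3 - <<'E'
from h import *
o=monitor.get_obs(); im=camera("wrist"); cv2.imwrite("pics/w10.png",im[:,:,::-1])
for d in mark_of("wrist","lever_knob")[:2]:
        r,c=np.array(d['centre'])*[420,560]; print(round(d['score'],2),(round(c),round(r)),onz("wrist",(c,r),190,o).round(1))
im=camera("scene"); cv2.imwrite("pics/s10.png",cv2.resize(im[120:260,190:370,::-1],None,fx=4,fy=4))
go([517.3,124,240],1.8)
E
```

```text
t: 10.97
tcp_pos: [517.6, 122.1, 240.1]
orientation: [0.693, 0.137, 0.694, -0.138]
contact_force: [-0.3, 0.1, -0.7]
finger_gap: 87.9
t: 11.38
tcp_pos: [517.7, 122.0, 240.2]
orientation: [0.706, -0.01, 0.708, 0.01]
contact_force: [0.0, -0.7, -0.3]
finger_gap: 88.1
0.83 (278, 226) [514.8 124.5 190. ]
t 11.53 tcp [517.9 122.  241. ] yaw 1.5 xaxis [-0.001 -0.    -1.   ] gap 88.2 F [-0.1 -0.5 -0.1] q [ 0.01  0.33  1.47 -0.    1.34 -0.01]
shift [ 1.   2.  -0.5] wx -0.3
```

View pics/w10.png

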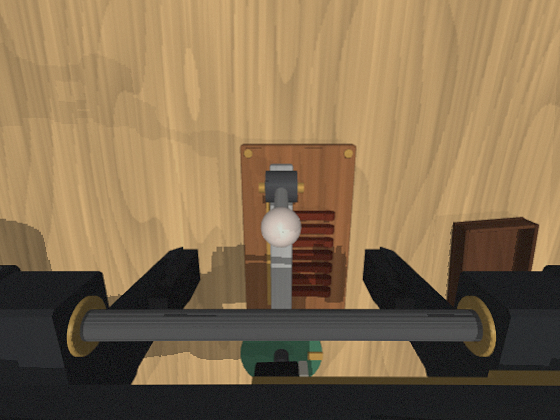

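View pics/s10.png

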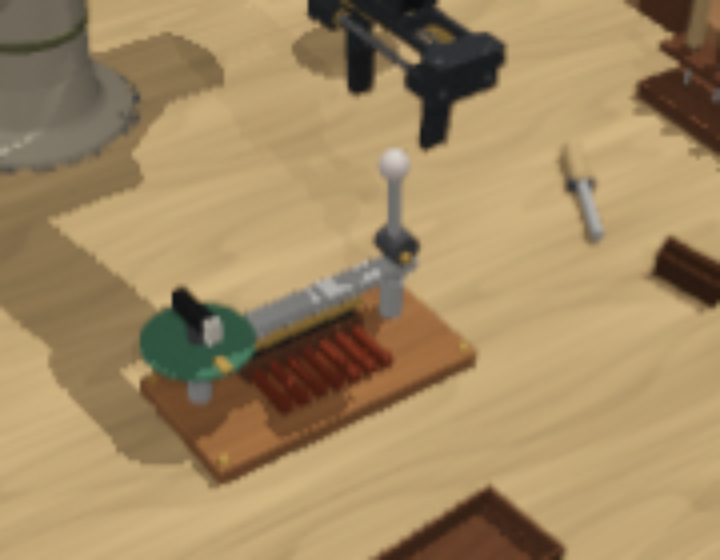

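```bash

python3 -m crank '[{"hand":1,"x":30,"y":2,"z":-1,"wx":0,"wy":0,"wz":0},{"hand":1,"x":55,"y":2,"z":-1,"wx":0,"wy":0,"wz":0},{"hand":1,"x":69.5,"y":2,"z":-1,"wx":0,"wy":0,"wz":0},{"hand":0.5,"x":69.5,"y":2,"z":-1,"wx":0,"wy":0,"wz":0},{"hand":0.5,"x":69.5,"y":2,"z":-1,"wx":0,"wy":0,"wz":0}]'
python3 - <<'E'
from h import *
o=monitor.get_obs(); im=camera("wrist"); cv2.imwrite("pics/w11.png",im[:,:,::-1])
go([517.3,124,171],1.8)
E
```

```text
t: 11.95
tcp_pos: [516.9, 124.0, 172.2]
orientation: [0.707, -0.01, 0.707, 0.01]
contact_force: [-0.1, -0.7, 0.9]
finger_gap: 76.5
t 12.0 tcp [517.4 124.  173.1] yaw 1.6 xaxis [ 0.001 -0.    -1.   ] gap 72.8 F [-0.2  1.   0.2] q [ 0.01  0.39  1.57 -0.    1.18 -0.01]
shift [ 2.1 -0.  -0.1] wx -0.2
```

View pics/w11.png

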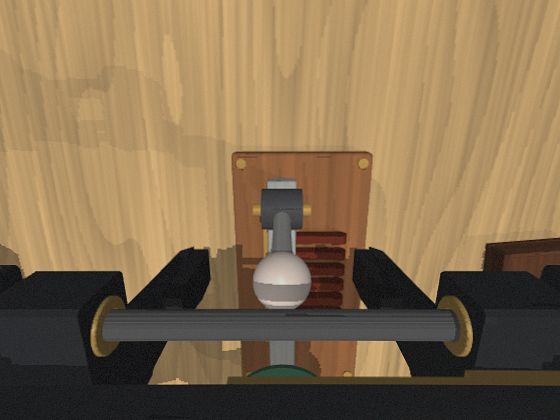

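```bash

python3 -m crank '[{"hand":0,"x":1.5,"y":0,"z":0,"wx":0,"wy":0,"wz":0},{"hand":0,"x":1.5,"y":0,"z":0,"wx":0,"wy":0,"wz":0},{"hand":0,"x":1.5,"y":0,"z":0,"wx":0,"wy":0,"wz":0},{"hand":0,"x":1.5,"y":0,"z":0,"wx":0,"wy":0,"wz":0},{"hand":0,"x":1.5,"y":0,"z":0,"wx":0,"wy":0,"wz":0}]'
python3 -m crank '[{"hand":0,"x":0,"y":0,"z":0,"wx":0,"wy":0,"wz":0},{"hand":0,"x":0,"y":0,"z":0,"wx":0,"wy":0,"wz":0},{"hand":0,"x":0,"y":0,"z":0,"wx":0,"wy":0,"wz":0},{"hand":0,"x":0,"y":0,"z":0,"wx":0,"wy":0,"wz":0}]'
python3 - <<'E'
from h import *
go([517.3,124,171],1.8)
E
```

```text
t: 12.42
tcp_pos: [517.1, 124.0, 171.1]
orientation: [0.707, -0.01, 0.707, 0.01]
contact_force: [-1.1, 0.4, 0.3]
finger_gap: 39.4
t: 12.75
tcp_pos: [517.2, 124.0, 170.9]
orientation: [0.707, -0.01, 0.707, 0.01]
contact_force: [1.2, -0.3, 0.4]
finger_gap: 25.9
t 12.75 tcp [517.2 124.  170.9] yaw 1.6 xaxis [ 0.001  0.    -1.   ] gap 25.9 F [ 1.2 -0.3  0.4] q [ 0.01  0.39  1.57  0.    1.18 -0.01]
shift [-0.1 -0.   0.1] wx -0.2
```

```bash

python3 -m crank '[{"hand":0,"x":0.2,"y":14.2,"z":0,"wx":0,"wy":0,"wz":0},{"hand":0,"x":2.6,"y":28.3,"z":0,"wx":0,"wy":0,"wz":0},{"hand":0,"x":7,"y":41.8,"z":0,"wx":0,"wy":0,"wz":0},{"hand":0,"x":13.4,"y":54.5,"z":0,"wx":0,"wy":0,"wz":0},{"hand":0,"x":21.6,"y":66.1,"z":0,"wx":0,"wy":0,"wz":0}]'
python3 - <<'E'
from h import *
o=monitor.get_obs()
go([514.3,224.7,76.7],1.8)
print(np.arctan2(o['tcp_pos'][2]-76.5,o['tcp_pos'][1]-129.7))
E
```

```text
t: 13.17
tcp_pos: [515.2, 190.7, 149.0]
orientation: [0.707, -0.01, 0.707, 0.01]
contact_force: [1.8, -5.6, -1.8]
finger_gap: 25.8
t 13.17 tcp [515.2 190.7 149. ] yaw 1.6 xaxis [ 0.001 -0.    -1.   ] gap 25.8 F [ 1.8 -5.6 -1.8] q [ 0.14  0.45  1.55 -0.    1.14  0.11]
shift [72.3 34.  -0. ] wx -0.2
0.8711065331029149
```

```bash

python3 -m crank '[{"hand":0,"x":10.6,"y":10.9,"z":0,"wx":0,"wy":0,"wz":0},{"hand":0,"x":22.8,"y":20,"z":0,"wx":0,"wy":0,"wz":0},{"hand":0,"x":36.2,"y":27,"z":0,"wx":0,"wy":0,"wz":0},{"hand":0,"x":54.3,"y":32.6,"z":0,"wx":0,"wy":0,"wz":0},{"hand":0,"x":70,"y":34.4,"z":0,"wx":0,"wy":0,"wz":0}]'
python3 -m crank '[{"hand":0,"x":3,"y":0,"z":0,"wx":0,"wy":0,"wz":0},{"hand":0,"x":3,"y":0,"z":0,"wx":0,"wy":0,"wz":0},{"hand":0,"x":3,"y":0,"z":0,"wx":0,"wy":0,"wz":0}]'
python3 - <<'E'
from h import *
o=monitor.get_obs()
go([514.3,224.7,76.7],1.8)
E
```

```text
t: 13.58
tcp_pos: [514.2, 225.8, 77.6]
orientation: [0.707, -0.01, 0.707, 0.01]
contact_force: [2.6, -1.4, 3.2]
finger_gap: 24.5
t: 13.83
tcp_pos: [514.1, 225.9, 74.9]
orientation: [0.707, -0.009, 0.707, 0.011]
contact_force: [3.3, 6.2, -2.8]
finger_gap: 24.7
t 13.83 tcp [514.1 225.9  74.9] yaw 1.6 xaxis [-0.     0.002 -1.   ] gap 24.7 F [ 3.3  6.2 -2.8] q [0.2  0.57 1.58 0.   1.   0.18]
shift [-1.8 -1.2  0.1] wx -0.2
```

```bash

python3 -m crank '[{"hand":0,"x":3,"y":-0.5,"z":0,"wx":0,"wy":0,"wz":0},{"hand":0,"x":3,"y":-0.5,"z":0,"wx":0,"wy":0,"wz":0},{"hand":0,"x":3,"y":-0.5,"z":0,"wx":0,"wy":0,"wz":0}]'
python3 - <<'E'
from h import *
go([514.3,224.7,76.7],1.8)
im=camera("wrist"); cv2.imwrite("pics/w12.png",im[:,:,::-1])
im=camera("scene"); cv2.imwrite("pics/s12.png",cv2.resize(im[120:260,190:370,::-1],None,fx=4,fy=4))
E
```

```text
t: 14.08
tcp_pos: [514.2, 225.7, 72.3]
orientation: [0.707, -0.009, 0.707, 0.011]
contact_force: [2.9, 8.4, -1.0]
finger_gap: 24.9
t 14.08 tcp [514.2 225.7  72.3] yaw 1.6 xaxis [ 0.001  0.003 -1.   ] gap 24.9 F [ 2.9  8.4 -1. ] q [0.2  0.57 1.58 0.   0.99 0.17]
shift [-4.4 -1.   0.1] wx -0.2
```

View pics/w12.png

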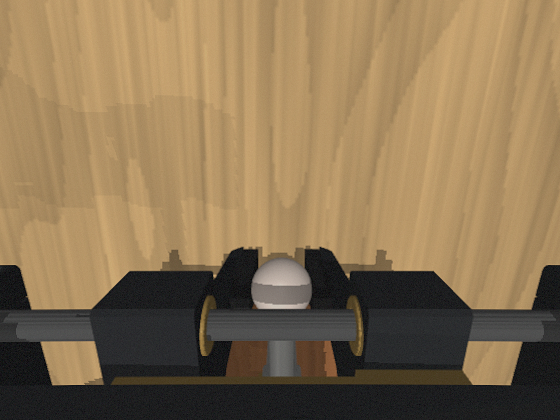

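View pics/s12.png

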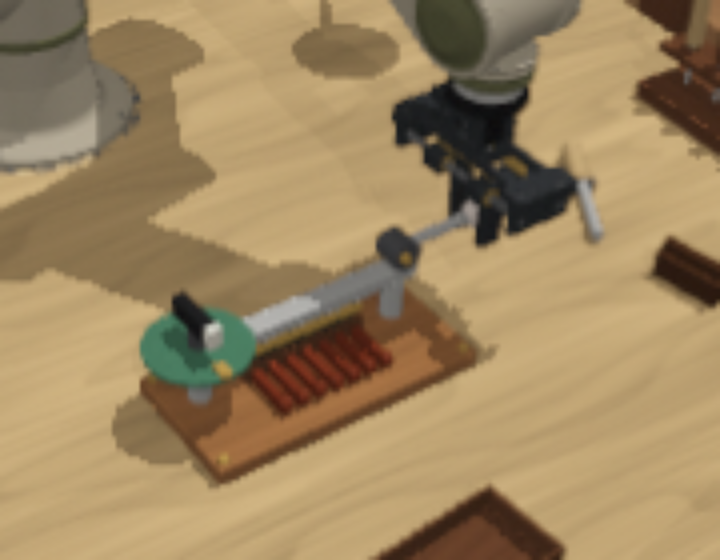

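```bash

python3 -m crank '[{"hand":0.3,"x":0,"y":0,"z":0,"wx":0,"wy":0,"wz":0},{"hand":0.6,"x":0,"y":0,"z":0,"wx":0,"wy":0,"wz":0},{"hand":1,"x":0,"y":0,"z":0,"wx":0,"wy":0,"wz":0},{"hand":1,"x":0,"y":0,"z":0,"wx":0,"wy":0,"wz":0},{"hand":1,"x":0,"y":0,"z":0,"wx":0,"wy":0,"wz":0}]'
python3 -m crank '[{"hand":1,"x":-20,"y":0,"z":0,"wx":0,"wy":0,"wz":0},{"hand":1,"x":-60,"y":0,"z":0,"wx":0,"wy":0,"wz":0},{"hand":1,"x":-100,"y":0,"z":0,"wx":0,"wy":0,"wz":0},{"hand":1,"x":-140,"y":0,"z":0,"wx":0,"wy":0,"wz":0},{"hand":1,"x":-140,"y":0,"z":0,"wx":0,"wy":0,"wz":0}]'
python3 - <<'E'
from h import *
im=camera("scene"); cv2.imwrite("pics/s13.png",cv2.resize(im[160:240,215:325,::-1],None,fx=7,fy=7,interpolation=cv2.INTER_CUBIC)); cv2.imwrite("pics/s13f.png",im[:,:,::-1])
a=cv2.imread("pics/scene0.png"); b=im[:,:,::-1]
sh=[]
for nm,i in(("0",a),("now",b)):
    c=cv2.resize(i[160:240,215:325],None,fx=7,fy=7,interpolation=cv2.INTER_CUBIC)[20:190,560:740]
    h=cv2.cvtColor(c,cv2.COLOR_BGR2HSV); m=((h[...,1]<45)&(h[...,2]>165)).astype(np.uint8)
    n,l,s,ce=cv2.connectedComponentsWithStats(m); k=1+s[1:,4].argmax(); print(nm,ce[k]/7,s[k])
o=monitor.get_obs(); im=camera("wrist"); cv2.imwrite("pics/w13.png",im[:,:,::-1])
im=camera("top"); cv2.imwrite("pics/t13.png",im[:,:,::-1])
for th in(0,.1,.2): print(th,proj("scene",clampw(P,[0,105+95*np.cos(th),95+95*np.sin(th)])),proj("wrist",clampw(P,[0,105+95*np.cos(th),95+95*np.sin(th)]),o))
go([514.3,224.7,76.7],1.8)
E
```

```text
t: 14.6
tcp_pos: [514.0, 224.0, 72.9]
orientation: [0.707, -0.01, 0.707, 0.01]
contact_force: [0.2, -0.3, 0.1]
finger_gap: 51.2
t: 15.02
tcp_pos: [516.6, 224.6, 220.9]
orientation: [0.711, -0.009, 0.703, 0.011]
contact_force: [0.2, 0.4, 1.0]
finger_gap: 84.3
0 [10.56699156 11.12961885] [   0   51  120   65 1964]
now [11.29783196 10.64866049] [  10   47  111   61 1957]
0 [[308.42547701 172.96301601]] [[279.20755075 201.33206992]]
0.1 [[308.54707202 170.9804466 ]] [[279.23309792 204.68031446]]
0.2 [[308.47094123 169.08253529]] [[279.26412965 209.27393113]]
t 15.17 tcp [513.9 223.9 212.5] yaw 1.6 xaxis [-0.001 -0.    -1.   ] gap 88.2 F [-0.7  0.5  0. ] q [0.2  0.41 1.43 0.   1.3  0.17]
shift [135.8   0.8   0.6] wx -0.2
```

View pics/s13.png

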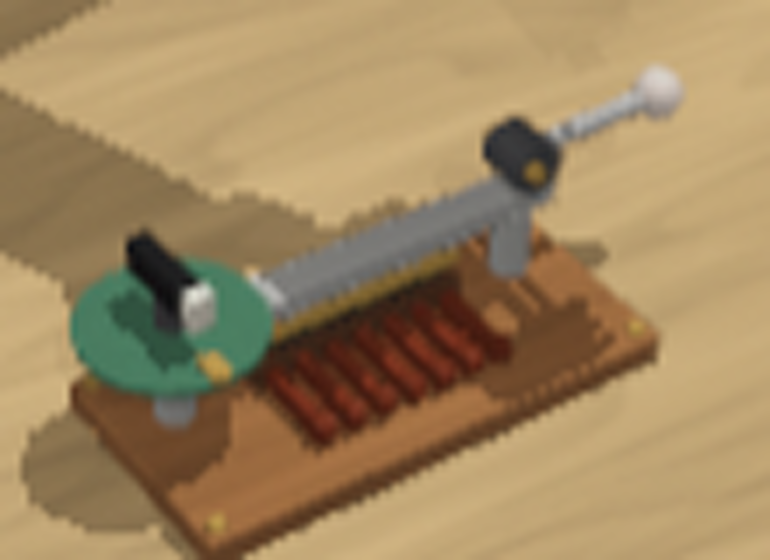

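View pics/w13.png

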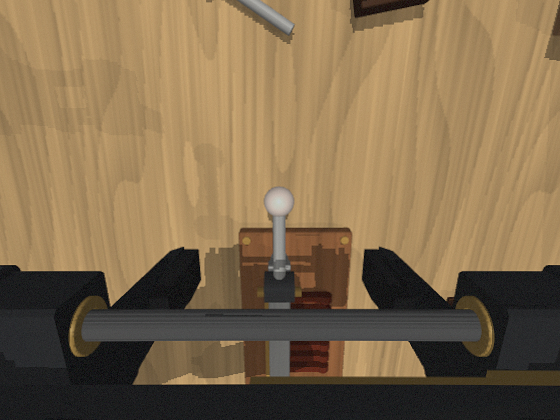

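View pics/t13.png

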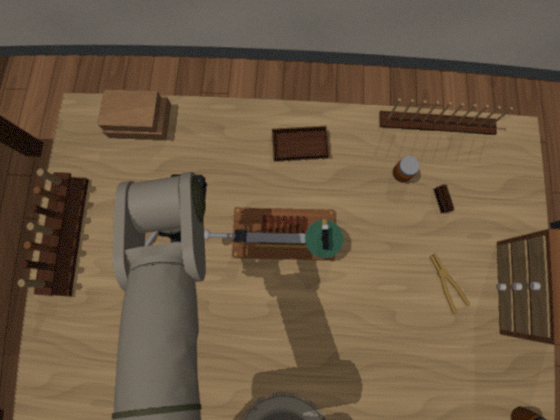

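```bash
python3 - <<'E'
from h import *
a=cv2.cvtColor(cv2.imread("pics/scene0.png"),cv2.COLOR_BGR2GRAY); b=cv2.cvtColor(cv2.imread("pics/s13f.png"),cv2.COLOR_BGR2GRAY)
f=lambda i:cv2.resize(i[155:200,280:325],None,fx=10,fy=10,interpolation=cv2.INTER_CUBIC)
A,B=f(a),f(b); t=A[120:250,220:360]
r=cv2.matchTemplate(B,t,cv2.TM_CCOEFF_NORMED); print("shift px",(np.array(cv2.minMaxLoc(r)[3])-[220,120])/10,r.max())
# reference: pivot housing, fixed
f=lambda i:cv2.resize(i[165:240,275:315],None,fx=10,fy=10,interpolation=cv2.INTER_CUBIC)
A,B=f(a),f(b); t=A[100:240,80:210]; r=cv2.matchTemplate(B,t,cv2.TM_CCOEFF_NORMED); print("ref",(np.array(cv2.minMaxLoc(r)[3])-[80,100])/10,r.max())
# nut: ends of the bar top, scene
s=lambda u,v:(215+(u+.5)/7-.5,160+(v+.5)/7-.5)
w=onz("scene",s(198,293),118); k=onz("scene",s(142,238),118); d=w-k; print("nut joint scene",2-(np.arctan2(d[1],d[0])-P[2]),np.hypot(*d[:2]))
im=cv2.imread("pics/t13.png"); cv2.imwrite("pics/t13c.png",cv2.resize(im[215:265,225:350],None,fx=6,fy=6,interpolation=cv2.INTER_CUBIC))
E
```

```text
shift px [ 0.1 -0.2] 0.97681695
ref [ 0.  -0.1] 0.97599447
nut joint scene 1.97165728753913 49.69099297620996
```

View pics/t13c.png

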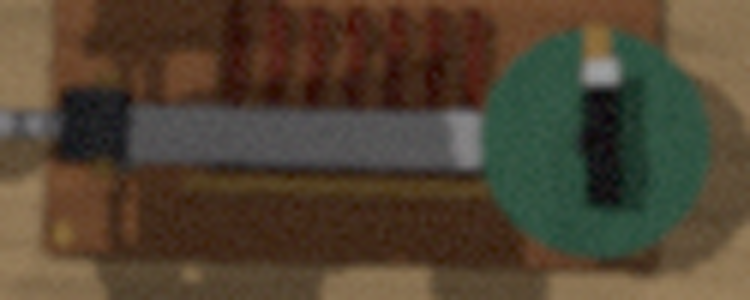

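```bash
python3 -m crank '[{"hand":1,"x":0,"y":0,"z":0,"wx":0,"wy":0,"wz":0},{"hand":1,"x":0,"y":0,"z":0,"wx":0,"wy":0,"wz":0}]'; python3 -c "
from rig import *
print(workorder.hand_in())"
```

```text
t: 15.33
tcp_pos: [513.7, 223.9, 211.6]
orientation: [0.706, -0.01, 0.708, 0.01]
contact_force: [-0.4, 0.3, -0.2]
finger_gap: 88.1
the job is handed in; nothing more can be done
None
```

I opened the cam lever, turned the wing nut clockwise to the brass mark, closed the lever again and handed the job in at about 15.3 s; no verdict is reported.

- **Lever:** I carried it up by the ball to about 1.6 rad. After closing, the ball matches its start position in the scene picture to within 0.2 px, about 0.01 rad. The wrist view agrees, at about 0.02 rad.
- **Nut:** it started at about 0.91 rad. The scene picture now gives about 1.97 rad, and in the wrist and top pictures the white end points at the mark.
- **Row and other things:** the row looks in place under the beam, and the tray, jar, pliers and the damper block that shows look undisturbed in the last top picture. The arm covered the reamer and the other block there. I saw both lying undisturbed in the scene picture with the lever open, and did not move near them afterwards. I compared these by eye only.
- **Not confirmed:** I could not measure the pad's force on the row. While I pressed the lever shut, the vertical force never showed a clear push against the stop (−1 to −3 N), so I judged closure from the pictures.
- **At hand-in:** the gripper was open, well above the lever, with nearly no force on it.

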